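Quick-spin the loaded microtube centrifuge

TASK

The tubes in the small white microtube centrifuge need a quick spin. Only press and push with the fingertips, grasping nothing: switch it on by pressing the near half of its power rocker, then push its open lid down until it latches and take the hand off it, then press the round short-spin key all the way down and keep it down: the machine spins only while that key is held, so finish still holding it. Leave the square start key alone, do not force anything, and leave the things standing around the machine where they are.

Things in the scene. Friction and masses are not known exactly. Their poses are not given: they have to be found in the camera images.
- microfuge: small white microtube centrifuge, fixed; 216 mm deep (its x), 206 wide (y), deck 105 high, turned up to 0.3 rad. Origin: centre of underside; x points from the control panel to the lid hinge, z up. The panel, the front 62 mm of the top, slopes down toward -x by 0.21 rad; its middle line (x -0.077, 91 mm high) carries, at y: rocker +0.070, display +0.022, square key -0.026, round key -0.073
- rocker_on (a point): point on top of the near half of the power rocker (the half away from the lid, marked with a short bar), 13 mm from the pivot, moves with it. The rocker is grey, 36 mm long (machine's x), 21 mm wide, its two halves forming a shallow V, in a black frame at the panel's left. The near half starts raised; pressed straight down by 4 to 6 mm (3 to 6 N) it snaps over to on
- rocker (a joint): angle of the power rocker: -0.2 off (near half up), +0.2 on (near half down); it snaps to whichever end it is past the middle of and stays there
- lid_edge (a point): point on the lid's outer face, mid-width, 17 mm in from the free edge; its z is the lid's outward normal. Lid: white plate 147 mm long, 196 wide, 14 thick, low round boss, grey lip at the free edge; shut, its top is 122 mm high (boss 128). Hinge line along the machine's y at x = +0.098, 108 mm high; with the lid shut this point lies 128 mm before and 14 mm above that line
- lid (a joint): lid angle, rad: 0 shut, larger is further open; starts at 0.6 to 1.05. It stays where left beyond about 0.5 and springs back up there if let go nearer shut, unless pushed fully down to 0 (it stops at -0.015), where a spring catch under its free edge clicks over and holds it. Needs 1 to 3 N at lid_edge, up to 10 N in the last 10 mm
- spin_top (a point): centre of the top of the round short-spin key, moves with it: 23 mm across, standing 8 mm out of the panel; the point's z is the panel's outward normal
- spin_key (a joint): how far the round short-spin key is pressed: 0 up, 0.004 m fully down; springs back when let go; 1.1 N starts it, 3.5 N holds it fully down
- start_top (a point): centre of the top of the square start key (21 mm, 8 mm out of the panel), which is to be left alone
- start_key (a joint): how far the square start key is pressed: 0 up, 0.004 m fully down; springs back
- tape_roll: loose tape roll, 52 mm across, 19 mm high, beside the machine; origin at the centre of its underside; stays
- disc_can: loose small can with red lid, 43 mm across, 62 mm high, beside the machine; origin at the centre of its underside; stays
- beaker: loose clear beaker, 55 mm across, 66 mm high, beside the machine; origin at the centre of its underside; stays
- petri_0: loose petri dish, 60 mm across, 15 mm high, beside the machine; origin at the centre of its underside; stays
- marker_red: loose marker pen, 132 mm long, 13 mm thick, in front of the machine; origin at the middle of its underside; stays

How it is judged:
By the outcome, as a careful person would: the job done as asked, in the order asked, and still so for the second after the job is handed in, while the arm keeps its last pose, push and grip.
It also fails if it takes over 48 s, if anything falls off the work surface, if the arm or the gripper's body presses on something with over 40 N, if the wrist force passes 120 N, or if a joint passes its speed limit or range.

ROBOT

A 7-joint arm with a two-finger parallel gripper is mounted at the origin on a cart in front of the work surface, level with it; the furniture and walls round the work are solid. World frame = base frame: x ahead of the robot, y to its left, z up, the work surface at z = 0. Lengths are in m, angles in rad, forces in N, time in s.
With the tool pointing down it reaches from about 0.4 to 0.85 m from the base axis. Payload 4.5 kg.
Tool frame: the origin (TCP) lies at the very end of the fingers, on their centre line; the grasp point (between the pads) lies 19 mm behind it; z points along the fingers, y is the line along which they close (so a half turn about z gives the same grasp; the last joint's range is limited). The gripper opens to 88 mm and grips with 3 to 60 N. Pads are 18 mm wide; open, the fingers measure 123 mm over their backs; the gripper's body (75 mm by 187 mm) begins 45 mm behind the grasp point.
Start: joints at [-1.078, 0.689, -0.195, 1.565, 0.157, 0.902, -0.215], TCP at [0.277, 0.56, 0.239] pointing down, gripper open.
Joint ranges: [-3.01, 3.01], [-0.46, 2.08], [-1.47, 1.51], [0.13, 2.56], [-1, 4.14], [0.04, 2.09], [-2.66, 2.66]. Speed limits (rad/s): [2.57, 2.57, 3.14, 3.14, 3.14, 3.14, 3.14].

INTERFACE

Orientations are given as a unit quaternion [x, y, z, w].
In Python, from plant import r, optics gives the robot as it stands.
- The arm moves only by the tool servo_tool, never from a script. Its arguments are lists of equal length, an entry for each row: "translation": the shift along the tool's x, y, z in m, a list of three; "turn": the turn, a rotation vector about the tool's x, y, z in rad, a list of three. In form: {"translation": [[dx, dy, dz], ...], "turn": [[rx, ry, rz], ...]}. A call has 1 to 10 rows; each row shifts and turns the commanded pose from where the row before left it, along the tool's axes as they then stand; what a row does not reach is not made up. A row lasts 1/8 s, in which the tool goes at most 62.5 mm and 10.7 degrees, less where a joint would pass 70% of its speed; a pose out of reach is approached as far as the arm can. A call is refused whole if a number of a shift passes 0.0625 or a number of a turn 0.188, either way. A call with a gripper value outside its range is refused whole. "grip" is the opening, from 0 (shut) to 1 (fully open), set as the call begins (left out, the last holds). The fingers move at their own pace and stop on an object; "grip_force" is the grip in N (left out, the last holds). Time passes only in rows, so rows that do not move let the fingers close. It gives the time, the measured TCP pose, the force, the opening and the grip force at its end, in the units of the state.
- r.get_state(): the state, without advancing time (a new reading comes with each control period).
- optics.snapshot(name): name is "scene" or "top" or "wrist"; returns a dict with "img" (420x560x3 uint8, red, green, blue), "z_map" (420x560 float32, m along the optical axis (not along the pixel's ray), 0 where there is no reading), "mtx" (3x3 intrinsics, pixels), "k1" (the pictures are not rectified: a ray, as slopes to the right and down, at radius r is drawn at 1 + k1 r^2 times it, then the intrinsics apply), "R" (3x3) and "t" (3): a world point X has camera coordinates R X + t. Camera axes: x right, y down, z forward; pixel columns grow to the right and rows downward; lengths in m; the calibration is good to about 2 mm. A picture is of the moment at which its call begins.
- r.finish_job(): hands the job in; it is judged then, once.
The state is a dict: "clock": time; "q": joint angles; "qd": joint speeds; "joint_torque": joint torques, N m; "tool_pos": TCP position; "eef_rot": TCP orientation; "contact_force": force on the tool from outside, world axes, zero at the start; "moment": the same for the moment, N m; "opening": opening from 0.0 (shut) to 1.0 (fully open); "finger_force": force on a finger pad.
Only numpy, scipy, OpenCV 4.12 (cv2) and the standard library are available. Lean on these libraries where they do the work, as an engineer would, in place of code of your own. Each camera call takes 0.05 s, during which the arm holds its last target. There are 200 camera calls.

## Working session

There is one attempt and no reset: what is moved stays moved. The work goes in short steps, Python scripts to look and compute and a tool call to move; the robot and the scene stay as the last step left them, time stands still between calls to the robot, and variables do not carry over. Pictures are saved under pics/ and viewed, at most 10 in all, crops included, and the job is handed in when it is done.

Besides the shell and the picture viewer there is one more tool, called after "Request:" by a JSON object that holds its "api" and its "payload", one argument or row to a line. servo_tool: Moves the arm, as the interface text tells. Its arguments: {"type":"object","properties":{"translation":{"type":"array"},"turn":{"type":"array"},"grip":{"type":"number"},"grip_force":{"type":"number"}},"required":["translation","turn"]}

```bash
mkdir -p pics
cat > h.py <<'E'
import numpy as np, cv2
from plant import r, optics
from scipy.spatial.transform import Rotation as Ro
def snap(n,f=None):
    s=optics.snapshot(n)
    if f: cv2.imwrite('pics/'+f,cv2.cvtColor(s['img'],cv2.COLOR_RGB2BGR))
    return s
def ray(s,u,v):
    K=s['mtx'];d=np.array([(u-K[0,2])/K[0,0],(v-K[1,2])/K[1,1]]);x=d.copy()
    for _ in range(20): x=d/(1+s['k1']*(x@x))
    R=np.array(s['R']);return -R.T@s['t'],R.T@np.r_[x,1]
def onz(s,u,v,z):
    c,d=ray(s,u,v);return c+d*(z-c[2])/d[2]
def pt(s,u,v):
    c,d=ray(s,u,v);return c+d*s['z_map'][int(round(v)),int(round(u))]
def cloud(s):
    K=s['mtx'];v,u=np.mgrid[:420,:560]
    d=np.stack([(u-K[0,2])/K[0,0],(v-K[1,2])/K[1,1]],-1);x=d.copy()
    for _ in range(20): x=d/(1+s['k1']*(x**2).sum(-1,keepdims=True))
    z=s['z_map'];P=np.concatenate([x*z[...,None],z[...,None]],-1)
    return (P-np.array(s['t']))@np.array(s['R'])
E
python3 - <<'E'
from h import *
st=r.get_state();print(st['clock'],st['tool_pos'],st['eef_rot'],st['contact_force'])
for n in('scene','top'):
    s=snap(n,n+'0.png');print(n,-np.array(s['R']).T@s['t'],s['k1'],s['mtx'][0])
E
```

```text
0.0 [0.27657522 0.55976312 0.23791163] [ 2.27386132e-01  9.73804230e-01 -9.20898713e-04 -1.40038768e-04] [ 0.03962541 -0.1462818   0.10793503]
scene [ 0.09401408 -0.42311178  0.61782115] 0.016767975354688512 [410.45887999   0.         278.70283546]
top [0.32011133 0.1105642  1.01188486] -0.04658977490981992 [510.60522583   0.         277.96612342]
```

View pics/scene0.png

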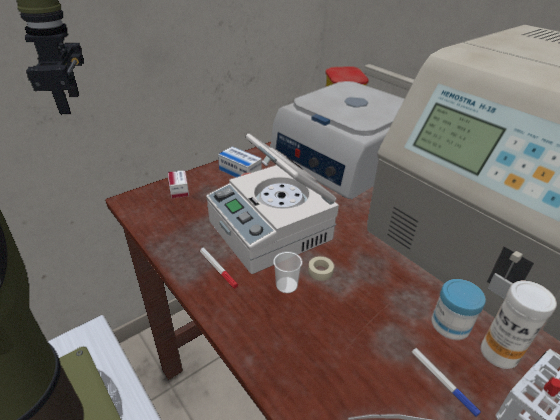

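View pics/top0.png

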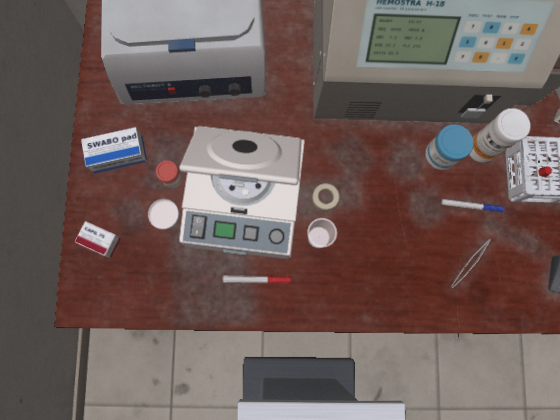

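The machine is at about (240,195) in the top view, with its panel at row 232, rocker at (199,228), round key at (277,236) and the lid open. I'll zoom in and measure it.

Run:
```python
from h import *
s=snap('top');im=cv2.cvtColor(s['img'],cv2.COLOR_RGB2BGR)
cv2.imwrite('pics/c1.png',cv2.resize(im[120:270,170:320],None,fx=4,fy=4,interpolation=cv2.INTER_CUBIC))
P=cloud(s)
for n,u,v in [('rock',199,228),('disp',225,230),('sq',251,233),('rd',277,236),('deckL',193,200),('deckR',290,208)]:print(n,pt(s,u,v).round(4))
# front panel plane points / deck
q=P[120:270,170:320].reshape(-1,3)
print(np.histogram(q[:,2],bins=np.arange(0,.3,.01)))
d=q[(q[:,2]>.101)&(q[:,2]<.109)]
rect=cv2.minAreaRect(d[:,:2].astype(np.float32));print(rect)
```

```text
rock [0.4636 0.2328 0.1029]
disp [0.4616 0.1864 0.0982]
sq [0.4567 0.1392 0.1003]
rd [0.4523 0.0923 0.0991]
deckL [0.5141 0.2455 0.1062]
deckR [0.5029 0.0697 0.1064]
(array([5912,  325,  131,   85,   74,  109,  304,  208, 1135, 3047, 3469,
         33,  251,  335,  392,  391,  467,  486,  550,  668,  818, 1047,
          0,    0,    0,    0,    0,    0,    0]), array([0.  , 0.01, 0.02, 0.03, 0.04, 0.05, 0.06, 0.07, 0.08, 0.09, 0.1 ,
       0.11, 0.12, 0.13, 0.14, 0.15, 0.16, 0.17, 0.18, 0.19, 0.2 , 0.21,
       0.22, 0.23, 0.24, 0.25, 0.26, 0.27, 0.28, 0.29]))
((0.5429535508155823, 0.1581675112247467), (0.20484834909439087, 0.20210522413253784), 84.06707000732422)
```

View pics/c1.png

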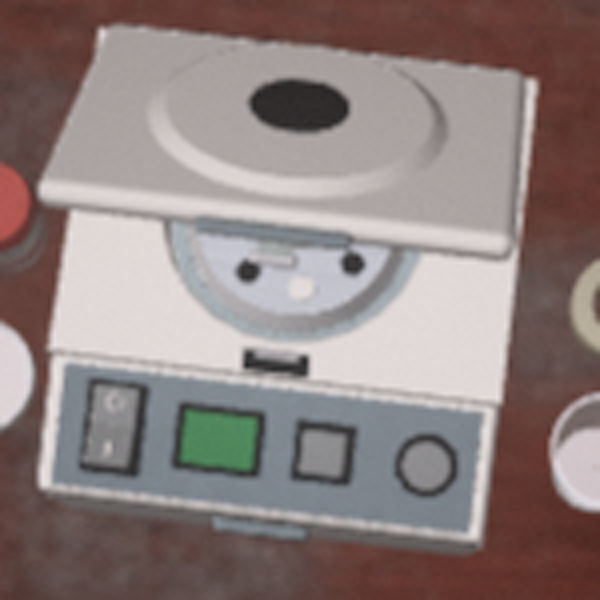

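```bash
cat >> h.py <<'E'
def fit():
    from scipy.optimize import least_squares
    s=snap('top')
    g=s['img'][120:270,170:320]
    # key/rocker/display centres from crop (pixels), tops' heights
    px=[(198.4,226.9),(224.6,229.9),(251.0,233.1),(276.7,236.2)]
    zs=[.099,.092,.0985,.0985]; m=np.array([[-.077,.070],[-.077,.022],[-.0787,-.026],[-.0787,-.073]])
    w=np.array([onz(s,*p,z)[:2] for p,z in zip(px,zs)])
    f=lambda p:((m@np.array([[np.cos(p[2]),np.sin(p[2])],[-np.sin(p[2]),np.cos(p[2])]])+p[:2])-w).ravel()
    a=least_squares(f,[.54,.16,-.1]);return s,a.x,a.fun
E
python3 - <<'E'
from h import *
s,p,e=fit();print(p.round(4),(e*1000).round(1))
P=cloud(s);c,sn=np.cos(p[2]),np.sin(p[2])
M=P.copy();d=P[...,:2]-p[:2];M[...,0]=d@[c,sn];M[...,1]=d@[-sn,c]
X,Y,Z=M[...,0],M[...,1],M[...,2]
k=(Z>.102)&(Z<.109)&(abs(X)<.13)&(abs(Y)<.12);print('deck ext',np.percentile(X[k],[1,99]),np.percentile(Y[k],[1,99]),Z[k].mean())
for y in(.070,.05,.088,-.073):
    print(y,[(round(x,3),round(float(np.median(Z[(abs(X-x)<.003)&(abs(Y-y)<.005)]))*1000,1)) for x in np.arange(-.11,-.045,.006) if ((abs(X-x)<.003)&(abs(Y-y)<.005)).any()])
k=(Z>.13)&(abs(Y)<.09)&(abs(X)<.12)
for y0 in (-.08,.08):
    q=k&(abs(Y-y0)<.015);print('lid slope',np.arctan(-np.polyfit(X[q],Z[q],1)[0]),X[q].min(),Z[q].max(),np.polyfit(X[q],Z[q],1))
# other objects
for n,u,v in [('can',167,172),('petri',163,214),('tape',337,196),('beaker',321,234)]:print(n,pt(s,u,v).round(3))
E
```

```text
[ 0.5371  0.1585 -0.0873] [ 0.4  0.5 -0.4 -0.5 -0.3  0.2  0.3 -0.2]
deck ext [-0.08884849  0.08911551] [-0.10188442  0.10092216] 0.10580412843844561
0.07 [(np.float64(-0.11), 0.6), (np.float64(-0.104), 64.7), (np.float64(-0.098), 88.2), (np.float64(-0.092), 102.2), (np.float64(-0.086), 102.5), (np.float64(-0.08), 101.3), (np.float64(-0.074), 101.1), (np.float64(-0.068), 101.5), (np.float64(-0.062), 103.1), (np.float64(-0.056), 99.4), (np.float64(-0.05), 98.9)]
0.05 [(np.float64(-0.11), 0.8), (np.float64(-0.104), 63.2), (np.float64(-0.098), 88.3), (np.float64(-0.092), 89.7), (np.float64(-0.086), 91.2), (np.float64(-0.08), 92.0), (np.float64(-0.074), 94.3), (np.float64(-0.068), 95.0), (np.float64(-0.062), 96.2), (np.float64(-0.056), 98.1), (np.float64(-0.05), 98.6)]
0.088 [(np.float64(-0.11), 0.8), (np.float64(-0.104), 67.6), (np.float64(-0.098), 88.8), (np.float64(-0.092), 90.5), (np.float64(-0.086), 90.8), (np.float64(-0.08), 92.9), (np.float64(-0.074), 93.5), (np.float64(-0.068), 95.0), (np.float64(-0.062), 96.4), (np.float64(-0.056), 97.4), (np.float64(-0.05), 97.9)]
-0.073 [(np.float64(-0.11), 27.3), (np.float64(-0.104), 87.9), (np.float64(-0.098), 89.1), (np.float64(-0.092), 91.0), (np.float64(-0.086), 98.5), (np.float64(-0.08), 99.3), (np.float64(-0.074), 101.6), (np.float64(-0.068), 99.7), (np.float64(-0.062), 97.2), (np.float64(-0.056), 97.7), (np.float64(-0.05), 99.6)]
lid slope 0.7239191735965044 -0.007724004575346919 0.21842882325073804 [-0.88402584  0.21432012]
lid slope 0.7071445499619979 -0.006880921592317329 0.2169574315180644 [-0.85457578  0.21438701]
can [0.577 0.305 0.062]
petri [0.504 0.317 0.016]
tape [ 0.547 -0.028  0.019]
beaker [0.472 0.003 0.006]
```

Request:
{"api": "servo_tool", "payload": {
  "translation": [
    [0, 0, 0],
    [0, 0, 0],
    [0, 0, 0],
    [-0.029, -0.044, 0],
    [-0.029, -0.044, 0],
    [-0.029, -0.044, 0],
    [-0.029, -0.044, 0],
    [-0.029, -0.044, 0.02],
    [-0.029, -0.044, 0.03],
    [-0.029, -0.043, 0.04]
  ],
  "turn": [
    [0, 0, -0.124],
    [0, 0, -0.124],
    [0, 0, -0.124],
    [0, 0, 0],
    [0, 0, 0],
    [0, 0, 0],
    [0, 0, 0],
    [0, 0, 0],
    [0, 0, 0],
    [0, 0, 0]
  ],
  "grip": 0
}}

```text
clock: 1.45
tool_pos: [0.4527, 0.2377, 0.1503]
eef_rot: [0.044, 0.999, 0.001, 0.001]
contact_force: [0.6, -0.3, -0.3]
opening: 0.007
finger_force: 0.0
```

```bash
cat >> h.py <<'E'
p0=np.array([.5371,.1585,-.0873])
def ms():
    st=r.get_state();c,s=np.cos(p0[2]),np.sin(p0[2]);d=np.array(st['tool_pos'])[:2]-p0[:2]
    R=Ro.from_quat(st['eef_rot']).as_matrix();y=np.arctan2(-R[0,1],R[1,1])-p0[2]
    print('t',st['clock'],'M',(d@[c,s]).round(4),(d@[-s,c]).round(4),'z',round(st['tool_pos'][2],4),'yawerr',y.round(3),'zax',R[:,2].round(3),'F',np.round(st['contact_force'],2),'op',st['opening'])
E
python3 - <<'E'
from h import *
ms();snap('scene');s=snap('wrist','w1.png')
a=snap('scene');im=cv2.cvtColor(a['img'],cv2.COLOR_RGB2BGR)[110:290,170:370]
b=cv2.cvtColor(s['img'],cv2.COLOR_RGB2BGR)
cv2.imwrite('pics/s1.png',np.hstack([cv2.resize(im,(460,414)),cv2.resize(b,(340,255))[[min(i,254) for i in range(414)]]]))
E
```

```text
t 1.45 M -0.0909 0.0716 z 0.1503 yawerr -0.0 zax [ 0.002  0.001 -1.   ] F [ 0.64 -0.35 -0.3 ] op 0.007319733317847972
```

View pics/s1.png

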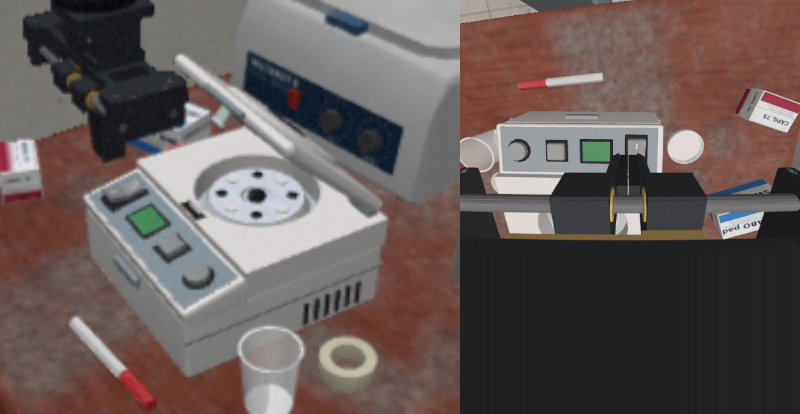

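The closed fingers are above the rocker: in the wrist inset the rocker is at about (636,150) with the tips just behind it. Descending.

Request:
{"api": "servo_tool", "payload": {
  "translation": [
    [0.001, -0.0016, 0.015],
    [0, 0, 0.015],
    [0, 0, 0.01],
    [0, 0, 0.004],
    [0, 0, 0],
    [0, 0, 0.002],
    [0, 0, 0.001],
    [0, 0, 0.001],
    [0, 0, 0]
  ],
  "turn": [
    [0, 0, 0],
    [0, 0, 0],
    [0, 0, 0],
    [0, 0, 0],
    [0, 0, 0],
    [0, 0, 0],
    [0, 0, 0],
    [0, 0, 0],
    [0, 0, 0]
  ]
}}

```text
clock: 2.72
tool_pos: [0.4501, 0.2376, 0.1027]
eef_rot: [0.043, 0.999, 0.0, 0.0]
contact_force: [-0.4, 0.3, 2.1]
opening: 0.006
finger_force: 1.0
```

```bash
python3 -c "from h import *
ms()"
```

```text
t 2.725 M -0.0936 0.0712 z 0.1027 yawerr 0.001 zax [ 0.  0. -1.] F [-0.4   0.3   2.08] op 0.00556767905567039
```

Request:
{"api": "servo_tool", "payload": {
  "translation": [
    [-0.001, 0, 0.001],
    [0, 0, 0.001],
    [0, 0, 0.001],
    [0, 0, 0.001],
    [0, 0, 0]
  ],
  "turn": [
    [0, 0, 0],
    [0, 0, 0],
    [0, 0, 0],
    [0, 0, 0],
    [0, 0, 0]
  ]
}}

```text
clock: 3.35
tool_pos: [0.4515, 0.2374, 0.0985]
eef_rot: [0.043, 0.999, 0.0, 0.0]
contact_force: [0.2, -0.7, 0.7]
opening: 0.003
finger_force: 0.6
```

Request:
{"api": "servo_tool", "payload": {
  "translation": [
    [0, 0, 0.001],
    [0, 0, 0.001],
    [0, 0, 0]
  ],
  "turn": [
    [0, 0, 0],
    [0, 0, 0],
    [0, 0, 0]
  ]
}}

```text
clock: 3.72
tool_pos: [0.4515, 0.2374, 0.098]
eef_rot: [0.043, 0.999, 0.0, 0.001]
contact_force: [-1.9, -2.0, 15.9]
opening: 0.009
finger_force: 8.0
```

Contact hit the stop with 16 N after the force had dropped, so the rocker appears to have snapped over. I'll lift off, move above the lid edge and check the rocker.

Request:
{"api": "servo_tool", "payload": {
  "translation": [
    [0, 0, -0.05],
    [0, 0, -0.05],
    [0, 0, -0.05],
    [-0.035, -0.024, 0],
    [-0.035, -0.024, 0],
    [-0.034, -0.023, 0],
    [0, 0, 0]
  ],
  "turn": [
    [0, 0, 0],
    [0, 0, 0],
    [0, 0, 0],
    [0, 0, 0],
    [0, 0, 0],
    [0, 0, 0],
    [0, 0, 0]
  ]
}}

```text
clock: 4.6
tool_pos: [0.551, 0.1539, 0.2459]
eef_rot: [0.047, 0.999, -0.001, 0.001]
contact_force: [-0.2, 0.9, 0.3]
opening: 0.01
finger_force: 0.0
```

Run:
```python
from h import *
ms();a=snap('scene');b=snap('top')
f=lambda i:cv2.cvtColor(i,cv2.COLOR_RGB2BGR)
cv2.imwrite('pics/s2.png',np.hstack([cv2.resize(f(a['img'])[110:270,190:350],(400,400),interpolation=cv2.INTER_CUBIC),cv2.resize(f(b['img'])[180:260,170:250],(400,400),interpolation=cv2.INTER_CUBIC)]))
P=cloud(b);p=p0;c,sn=np.cos(p[2]),np.sin(p[2]);d=P[...,:2]-p[:2];X=d@[c,sn];Y=d@[-sn,c];Z=P[...,2]
print([(round(x,3),round(float(np.median(Z[(abs(X-x)<.003)&(abs(Y-.07)<.005)]))*1000,1)) for x in np.arange(-.098,-.05,.006) if ((abs(X-x)<.003)&(abs(Y-.07)<.005)).any()])
```

```text
t 4.6 M 0.0143 -0.0033 z 0.2459 yawerr -0.006 zax [ 0.001 -0.002 -1.   ] F [-0.16  0.86  0.32] op 0.009926621413695264
[(np.float64(-0.098), 88.4), (np.float64(-0.092), 95.9), (np.float64(-0.086), 98.1), (np.float64(-0.08), 99.5), (np.float64(-0.074), 103.5), (np.float64(-0.068), 107.1), (np.float64(-0.062), 109.3), (np.float64(-0.056), 99.2)]
```

View pics/s2.png

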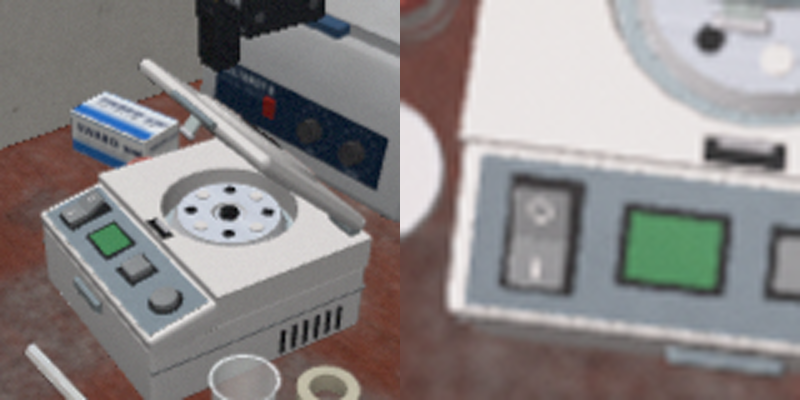

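Rocker is on: the near half is down at 96 mm and the far half is up at 109 mm. Now the lid: touch first.

Request:
{"api": "servo_tool", "payload": {
  "translation": [
    [0.0026, 0.003, 0.02],
    [0, 0, 0.01],
    [0, 0, 0.006],
    [0, 0, 0]
  ],
  "turn": [
    [0, 0, 0.006],
    [0, 0, 0],
    [0, 0, 0],
    [0, 0, 0]
  ]
}}

```text
clock: 5.2
tool_pos: [0.5464, 0.161, 0.2104]
eef_rot: [0.046, 0.999, -0.0, 0.0]
contact_force: [-0.4, 0.1, 0.2]
opening: 0.003
finger_force: 0.0
```

```bash
python3 -c "from h import *
ms()"
```

```text
t 5.2 M 0.009 0.0033 z 0.2104 yawerr -0.005 zax [ 0. -0. -1.] F [-0.43  0.08  0.19] op 0.00343913045863468
```

Request:
{"api": "servo_tool", "payload": {
  "translation": [
    [0.0044, -0.001, 0.0062],
    [0.0044, -0.001, 0.0062],
    [0.0042, 0, 0.0056],
    [0.0042, 0, 0.0056],
    [0.0036, 0, 0.006],
    [0.0036, 0, 0.006],
    [0.0031, 0, 0.006],
    [0.0031, 0, 0.006]
  ],
  "turn": [
    [0, 0, 0],
    [0, 0, 0],
    [0, 0, 0],
    [0, 0, 0],
    [0, 0, 0],
    [0, 0, 0],
    [0, 0, 0],
    [0, 0, 0]
  ]
}}

```text
clock: 6.2
tool_pos: [0.5156, 0.1618, 0.1626]
eef_rot: [0.046, 0.999, 0.0, 0.0]
contact_force: [1.2, 0.4, 1.1]
opening: 0.005
finger_force: 0.5
```

```bash
python3 -c "from h import *
ms()
a=snap('scene')
cv2.imwrite('pics/s3.png',cv2.resize(cv2.cvtColor(a['img'],cv2.COLOR_RGB2BGR)[110:270,190:350],(480,480),interpolation=cv2.INTER_CUBIC))"
```

```text
t 6.2 M -0.0217 0.0014 z 0.1626 yawerr -0.006 zax [ 0.  0. -1.] F [1.19 0.38 1.05] op 0.005337697780539963
```

View pics/s3.png

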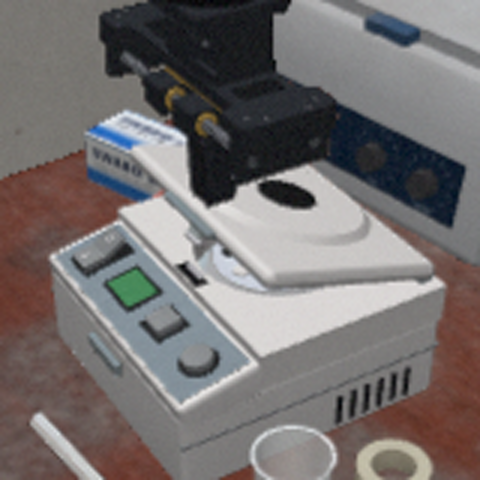

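The tip at (215,195) is on the lid near its lip and the lid is at about 0.3 rad. I'll carry on.

Request:
{"api": "servo_tool", "payload": {
  "translation": [
    [0.0024, 0, 0.0065],
    [0.0024, 0, 0.0065],
    [0.0017, 0, 0.0065],
    [0.0017, 0, 0.0065],
    [0.0006, 0, 0.004],
    [0.0006, 0, 0.004],
    [0, 0, 0.003],
    [0, 0, 0]
  ],
  "turn": [
    [0, 0, 0],
    [0, 0, 0],
    [0, 0, 0],
    [0, 0, 0],
    [0, 0, 0],
    [0, 0, 0],
    [0, 0, 0],
    [0, 0, 0]
  ]
}}

```text
clock: 7.25
tool_pos: [0.5063, 0.1626, 0.1256]
eef_rot: [0.046, 0.999, -0.0, -0.0]
contact_force: [-1.3, 0.6, 1.1]
opening: 0.003
finger_force: 0.5
```

```bash
python3 -c "from h import *
ms()"
```

```text
t 7.25 M -0.031 0.0014 z 0.1256 yawerr -0.006 zax [-0. -0. -1.] F [-1.32  0.58  1.09] op 0.003158059096067438
```

Request:
{"api": "servo_tool", "payload": {
  "translation": [
    [0, 0, 0.0015],
    [0, 0, 0.0015],
    [0, 0, 0.001],
    [0, 0, 0.001],
    [0, 0, 0]
  ],
  "turn": [
    [0, 0, 0],
    [0, 0, 0],
    [0, 0, 0],
    [0, 0, 0],
    [0, 0, 0]
  ]
}}

```text
clock: 7.88
tool_pos: [0.506, 0.1626, 0.121]
eef_rot: [0.046, 0.999, -0.0, -0.0]
contact_force: [-2.5, 0.4, 4.2]
opening: 0.007
finger_force: 2.4
```

Request:
{"api": "servo_tool", "payload": {
  "translation": [
    [0, 0, 0.001],
    [0, 0, 0.001],
    [0, 0, 0.001],
    [0, 0, 0]
  ],
  "turn": [
    [0, 0, 0],
    [0, 0, 0],
    [0, 0, 0],
    [0, 0, 0]
  ]
}}

```text
clock: 8.38
tool_pos: [0.5057, 0.1626, 0.1182]
eef_rot: [0.046, 0.999, -0.0, -0.0]
contact_force: [-4.9, -0.6, 6.8]
opening: 0.004
finger_force: 3.7
```

Request:
{"api": "servo_tool", "payload": {
  "translation": [
    [0, 0, 0.001],
    [0, 0, 0.001],
    [0, 0, 0]
  ],
  "turn": [
    [0, 0, 0],
    [0, 0, 0],
    [0, 0, 0]
  ]
}}

```text
clock: 8.75
tool_pos: [0.5056, 0.1626, 0.1163]
eef_rot: [0.046, 0.999, -0.0, -0.0]
contact_force: [-4.7, -1.2, 8.3]
opening: 0.006
finger_force: 4.5
```

```bash
python3 -c "from h import *
ms()
a=snap('scene')
cv2.imwrite('pics/s4.png',cv2.resize(cv2.cvtColor(a['img'],cv2.COLOR_RGB2BGR)[150:250,200:340],(700,500),interpolation=cv2.INTER_CUBIC))"
```

```text
t 8.75 M -0.0317 0.0014 z 0.1163 yawerr -0.005 zax [-0.001 -0.    -1.   ] F [-4.69 -1.22  8.26] op 0.0062671691472120945
```

View pics/s4.png

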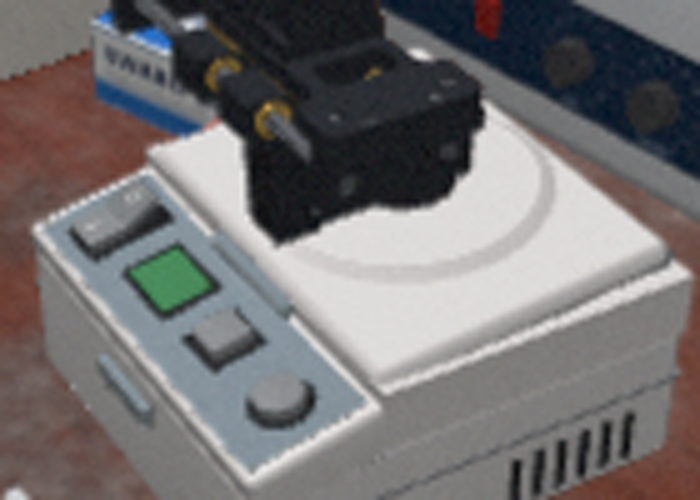

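Request:
{"api": "servo_tool", "payload": {
  "translation": [
    [0, 0, 0.001],
    [0, 0, 0.001],
    [0, 0, 0]
  ],
  "turn": [
    [0, 0, 0],
    [0, 0, 0],
    [0, 0, 0]
  ]
}}

```text
clock: 9.18
tool_pos: [0.5055, 0.1626, 0.1145]
eef_rot: [0.046, 0.999, -0.0, -0.0]
contact_force: [-5.1, 0.1, 10.5]
opening: 0.001
finger_force: 5.3
```

Run:
```python
from h import *
ms();b=snap('top');P=cloud(b);p=p0;c,sn=np.cos(p[2]),np.sin(p[2]);d=P[...,:2]-p[:2];X=d@[c,sn];Y=d@[-sn,c];Z=P[...,2]
for y in(-.085,.085):
  print(y,[(round(x,3),round(float(np.median(Z[m]))*1000,1)) for x in np.arange(-.06,.1,.01) for m in [(abs(X-x)<.004)&(abs(Y-y)<.008)] if m.any()])
im=cv2.cvtColor(b['img'],cv2.COLOR_RGB2BGR)[120:270,170:320]
cv2.imwrite('pics/c5.png',cv2.resize(im,None,fx=4,fy=4,interpolation=cv2.INTER_CUBIC))
```

```text
t 9.175 M -0.0318 0.0014 z 0.1145 yawerr -0.005 zax [-0.001 -0.    -1.   ] F [-5.13  0.15 10.51] op 0.0006763331248728917
-0.085 [(np.float64(-0.06), 673.4)]
0.085 [(np.float64(-0.06), 220.5), (np.float64(-0.05), 220.3), (np.float64(-0.04), 222.4), (np.float64(-0.03), 222.1), (np.float64(-0.02), 221.7), (np.float64(-0.01), 221.5), (np.float64(0.0), 221.2)]
```

View pics/c5.png

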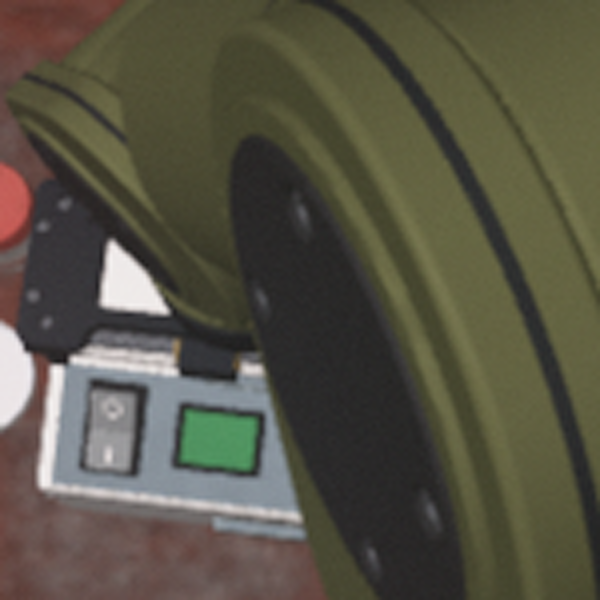

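The top view is blocked by the arm, so I'll use the scene camera's depth.

```bash
cat >> h.py <<'E'
def prof(n,ys,xs):
    b=snap(n);P=cloud(b);p=p0;c,sn=np.cos(p[2]),np.sin(p[2]);d=P[...,:2]-p[:2];X=d@[c,sn];Y=d@[-sn,c];Z=P[...,2]
    for y in ys: print(n,y,[(round(float(x),3),round(float(np.median(Z[m]))*1000,1)) for x in xs for m in [(abs(X-x)<.004)&(abs(Y-y)<.008)&(Z<.16)] if m.any()])
E
python3 - <<'E'
from h import *
prof('scene',(-.085,-.05,-.025,.085),np.arange(-.06,.1,.01))
E
```

```text
scene -0.085 [(-0.06, 95.2), (-0.05, 98.1), (-0.04, 107.5), (-0.03, 108.3), (-0.02, 109.3), (-0.01, 110.0), (0.0, 111.5), (0.01, 112.8), (0.02, 113.2), (0.03, 114.5), (0.04, 115.3), (0.05, 116.5), (0.06, 117.7), (0.07, 118.4), (0.08, 119.8), (0.09, 120.1)]
scene -0.05 [(-0.06, 95.4), (-0.05, 97.8), (-0.04, 107.1), (-0.03, 108.0), (-0.02, 109.4), (-0.01, 112.4), (0.0, 114.6), (0.01, 116.6), (0.02, 118.0), (0.03, 119.2), (0.04, 120.2), (0.05, 121.2), (0.06, 121.3), (0.07, 118.9), (0.08, 119.9), (0.09, 120.0)]
scene -0.025 [(-0.06, 94.5), (-0.05, 98.7), (-0.04, 106.4), (-0.03, 108.9), (-0.02, 113.0), (-0.01, 114.1), (0.0, 116.1), (0.01, 117.0), (0.02, 118.8), (0.03, 120.1), (0.04, 120.4), (0.05, 121.6), (0.06, 122.3), (0.07, 123.5), (0.08, 123.6), (0.09, 120.6)]
scene 0.085 [(-0.06, -780.5), (-0.05, 95.4), (-0.04, 106.2), (-0.03, 107.4), (-0.02, 108.8), (-0.01, 110.1), (0.09, 120.4)]
```

The lid already reads at or past its stop, so I'll ease off and see whether it holds.

Request:
{"api": "servo_tool", "payload": {
  "translation": [
    [0, 0, -0.004],
    [0, 0, -0.004],
    [0, 0, -0.006],
    [0, 0, -0.006],
    [0, 0, 0]
  ],
  "turn": [
    [0, 0, 0],
    [0, 0, 0],
    [0, 0, 0],
    [0, 0, 0],
    [0, 0, 0]
  ]
}}

```text
clock: 9.9
tool_pos: [0.5069, 0.1628, 0.1343]
eef_rot: [0.046, 0.999, 0.0, 0.001]
contact_force: [0.2, 0.2, -0.8]
opening: 0.007
finger_force: 0.0
```

Run:
```python
from h import *
ms()
prof('scene',(-.085,-.025),np.arange(-.06,.1,.02))
```

```text
t 9.9 M -0.0305 0.0016 z 0.1343 yawerr -0.006 zax [ 0.001  0.001 -1.   ] F [ 0.18  0.16 -0.79] op 0.006633651107485516
scene -0.085 [(-0.06, 95.9), (-0.04, 121.3), (-0.02, 122.1), (0.0, 121.6), (0.02, 121.4), (0.04, 121.9), (0.06, 121.3), (0.08, 121.3)]
scene -0.025 [(-0.06, 95.0), (-0.04, 120.6), (-0.02, 126.0), (0.0, 126.7), (0.02, 126.8), (0.04, 127.1), (0.06, 126.2), (0.08, 125.4)]
```

The lid is latched: its top is flat at 122 mm with no load on it. Now take the hand off, move to the round key and tilt to the panel normal.

Request:
{"api": "servo_tool", "payload": {
  "translation": [
    [0, 0, -0.03],
    [0.031, -0.0373, 0],
    [0.031, -0.0373, 0],
    [0, 0, 0],
    [0, 0, 0],
    [0, 0, 0.022],
    [0, 0, 0.022],
    [0, 0, 0]
  ],
  "turn": [
    [0, 0, 0.005],
    [0, 0, 0],
    [0, 0, 0],
    [0, -0.105, 0],
    [0, -0.105, 0],
    [0, 0, 0],
    [0, 0, 0],
    [0, 0, 0]
  ]
}}

```text
clock: 10.95
tool_pos: [0.4353, 0.0908, 0.1482]
eef_rot: [0.047, 0.995, -0.013, 0.092]
contact_force: [-0.6, -0.1, -0.0]
opening: 0.005
finger_force: 0.0
```

Run:
```python
from h import *
ms()
prof('scene',(-.085,.05),np.arange(-.06,.1,.02))
a=snap('scene')
cv2.imwrite('pics/s6.png',cv2.resize(cv2.cvtColor(a['img'],cv2.COLOR_RGB2BGR)[150:270,190:350],(640,480),interpolation=cv2.INTER_CUBIC))
```

```text
t 10.95 M -0.0955 -0.0763 z 0.1482 yawerr -0.01 zax [ 0.181 -0.035 -0.983] F [-0.6  -0.11 -0.01] op 0.004654971363891521
scene -0.085 [(-0.06, 95.5), (-0.04, 121.9), (-0.02, 121.6), (0.0, 122.0), (0.02, 121.5), (0.04, 121.6), (0.06, 121.5), (0.08, 121.3)]
scene 0.05 [(-0.06, -779.0), (-0.04, -782.0), (0.02, 126.3), (0.04, 126.3), (0.06, 126.0), (0.08, 121.5)]
```

View pics/s6.png

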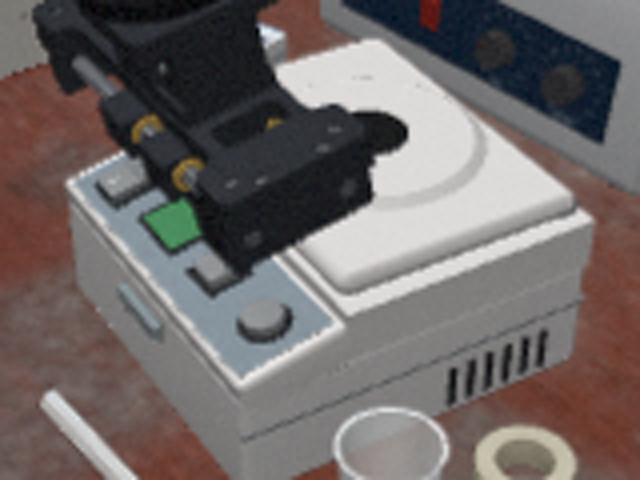

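The lid stays shut; the tip is still above the round key, which is at (265,320). Correcting and approaching.

Request:
{"api": "servo_tool", "payload": {
  "translation": [
    [-0.0077, 0.0043, 0],
    [0, 0, 0.015],
    [0, 0, 0.015],
    [0, 0, 0.005],
    [0, 0, 0]
  ],
  "turn": [
    [0, 0, 0.01],
    [0, 0, 0],
    [0, 0, 0],
    [0, 0, 0],
    [0, 0, 0]
  ]
}}

```text
clock: 11.68
tool_pos: [0.4492, 0.0921, 0.1183]
eef_rot: [0.054, 0.994, -0.013, 0.092]
contact_force: [0.1, 0.4, 0.5]
opening: 0.006
finger_force: 0.0
```

```bash
python3 -c "from h import *
ms()"
```

```text
t 11.675 M -0.0818 -0.0738 z 0.1183 yawerr -0.023 zax [ 0.181 -0.037 -0.983] F [0.1  0.4  0.53] op 0.005692219434949689
```

Request:
{"api": "servo_tool", "payload": {
  "translation": [
    [0, 0.0005, 0.008],
    [0, 0, 0.006],
    [0, 0, 0.003],
    [0, 0, 0.001],
    [0, 0, 0.001],
    [0, 0, 0.001],
    [0, 0, 0]
  ],
  "turn": [
    [0, 0, -0.02],
    [0, 0, 0],
    [0, 0, 0],
    [0, 0, 0],
    [0, 0, 0],
    [0, 0, 0],
    [0, 0, 0]
  ]
}}

```text
clock: 12.55
tool_pos: [0.453, 0.0921, 0.0988]
eef_rot: [0.043, 0.995, -0.014, 0.092]
contact_force: [-0.9, -0.8, 2.8]
opening: 0.005
finger_force: 0.8
```

```bash
python3 -c "from h import *
ms()"
```

```text
t 12.55 M -0.078 -0.0735 z 0.0988 yawerr -0.002 zax [ 0.182 -0.037 -0.983] F [-0.86 -0.77  2.78] op 0.004917891776357781
```

Request:
{"api": "servo_tool", "payload": {
  "translation": [
    [0, 0, 0.001],
    [0, 0, 0.001],
    [0, 0, 0.001],
    [0, 0, 0]
  ],
  "turn": [
    [0, 0, 0],
    [0, 0, 0],
    [0, 0, 0],
    [0, 0, 0]
  ]
}}

```text
clock: 13.05
tool_pos: [0.4535, 0.0921, 0.0961]
eef_rot: [0.043, 0.995, -0.014, 0.092]
contact_force: [-0.6, 0.5, 6.4]
opening: 0.007
finger_force: 3.5
```

Request:
{"api": "servo_tool", "payload": {
  "translation": [
    [0, 0, 0.0007],
    [0, 0, 0],
    [0, 0, 0]
  ],
  "turn": [
    [0, 0, 0],
    [0, 0, 0],
    [0, 0, 0]
  ]
}}

```text
clock: 13.42
tool_pos: [0.4536, 0.092, 0.0959]
eef_rot: [0.043, 0.995, -0.014, 0.092]
contact_force: [-3.0, -0.8, 14.5]
opening: 0.011
finger_force: 7.0
```

It's firmly at the stop. I'll ease off a touch, then check everything.

Request:
{"api": "servo_tool", "payload": {
  "translation": [
    [0, 0, -0.0003],
    [0, 0, 0],
    [0, 0, 0]
  ],
  "turn": [
    [0, 0, 0],
    [0, 0, 0],
    [0, 0, 0]
  ]
}}

```text
clock: 13.8
tool_pos: [0.4536, 0.0921, 0.096]
eef_rot: [0.043, 0.995, -0.014, 0.092]
contact_force: [-2.1, -0.7, 10.3]
opening: 0.004
finger_force: 5.5
```

Run:
```python
from h import *
ms();prof('scene',(-.085,.07),np.arange(-.1,.1,.02))
a=snap('scene');b=snap('top')
f=lambda i:cv2.cvtColor(i,cv2.COLOR_RGB2BGR)
cv2.imwrite('pics/s7.png',np.hstack([cv2.resize(f(a['img'])[150:300,190:350],(480,450),interpolation=cv2.INTER_CUBIC),cv2.resize(f(b['img'])[120:300,130:350],(320,262))[[min(i,261) for i in range(450)]]]))
```

```text
t 13.8 M -0.0774 -0.0735 z 0.096 yawerr -0.002 zax [ 0.183 -0.036 -0.983] F [-2.12 -0.69 10.29] op 0.003661426558293667
scene -0.085 [(-0.1, 86.8), (0.0, 121.9), (0.02, 121.4), (0.04, 121.2), (0.06, 121.8), (0.08, 121.8)]
scene 0.07 [(-0.1, 85.1), (-0.08, 96.3), (-0.06, -779.0), (0.04, 120.8), (0.06, 121.4), (0.08, 121.2)]
```

View pics/s7.png

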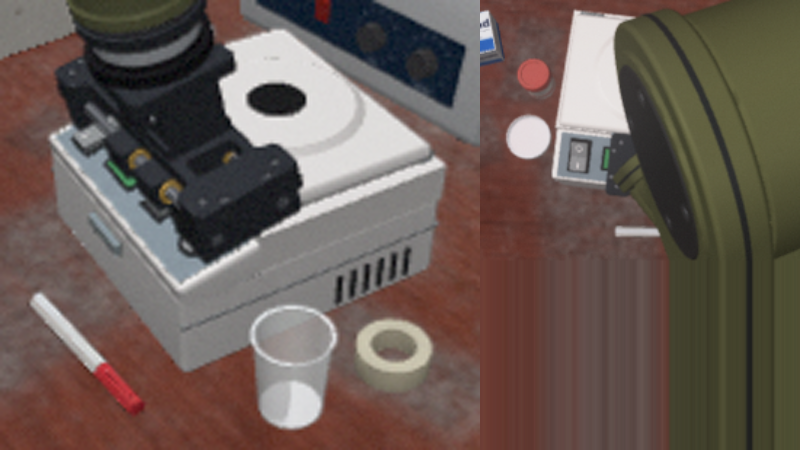

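The tip is on the round key at (205,245), the lid is flat and shut, the rocker is on and the surrounding things haven't moved. Handing in.

```bash
python3 -c "from h import *
print(r.finish_job())"
```

```text
the job is handed in; nothing more can be done
None
```

I switched the centrifuge on, pushed its lid shut until it latched, and handed the job in at about 14 s with the short-spin key held at its stop (about 10 N). While I was latching the lid, its front edge dipped about 14 mm under roughly 10 N, further than the stated stop, but it came back flat and stayed shut; I didn't touch the start key, and the things around the machine looked undisturbed.

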